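Return a plug gauge to its hole in the graded block

ROBOT

A 6-joint arm with a two-finger parallel gripper is mounted at the origin on a cart in front of the work surface, level with it; the furniture and walls round the work are solid. World frame = base frame: x ahead of the robot, y to its left, z up, the work surface at z = 0. Lengths are in m, angles in rad, forces in N, time in s.
With the tool pointing down it reaches from about 0.325 to 0.775 m from the base axis. Payload 9.3 kg.
Tool frame: the origin (TCP) lies at the very end of the fingers, on their centre line; the grasp point (between the pads) lies 19 mm behind it (manip.grasp_offset is the distance from the TCP to the grasp point, in m); z points along the fingers, y is the line along which they close (so a half turn about z gives the same grasp; the last joint's range is limited). The gripper opens to 85 mm and grips with 20 to 120 N. Pads are 22 mm wide; open, the fingers measure 114 mm over their backs; the gripper's body (76 mm by 85 mm) begins 54 mm behind the grasp point. The pads swing forward as they close: fully open they stand 13 mm farther back than shut.
Start: joints at [-1.369, 0.259, 0.021, 1.334, 0, 1.418], TCP at [0.191, -0.516, 0.231] pointing down, gripper open.
Joint ranges: [-3.04, 3.04], [-0.91, 1.82], [-1.04, 1.36], [-1.92, 1.95], [-1.52, 1.45], [-3.14, 3.14]. Speed limits (rad/s): [2.22, 2.22, 2.79, 3.14, 3.14, 3.14].

INTERFACE

Orientations are given as a 3x3 rotation matrix whose columns are the frame's x, y, z axes.
In Python, from workcell import manip gives the robot as it stands.
- The arm moves only by the tool servo_tool, never from a script. Its argument "moves" is a list of rows, each an object with "dp": the shift along the world's x, y, z in units of 200 mm (1.0 is 200 mm), a list of three; "yaw": the turn about the world's z in units of 45 degrees (1.0 is 45 degrees). In form: [{"dp": [tx, ty, tz], "yaw": yaw}, ...]. A call has 1 to 20 rows; each row shifts and turns the commanded pose from where the row before left it; what a row does not reach is not made up. A row lasts 1/12 s, in which the tool goes at most 41.7 mm and 7.16 degrees, less where a joint would pass 70% of its speed; a pose out of reach is approached as far as the arm can. A call with a number of a shift or a turn outside -1 to 1 is refused whole. A call with a gripper value outside its range is refused whole. "gripper" is the gripper command: -1 is fully open, 1 is shut, values between are in proportion, set as the call begins (left out, the last holds). The fingers move at their own pace and stop on an object; "grip_force" is the grip in N (left out, the last holds). Time passes only in rows, so rows that do not move let the fingers close. It gives the time, the measured TCP pose, the force, the opening and the grip force at its end, in the units of the state.
- manip.get_obs(): the state, without advancing time (a new reading comes with each control period).
- manip.grab_frame(name): name is "side" or "top"; returns a dict with "pixels" (420x560x3 uint8, red, green, blue), "fovy" (degrees; the focal length in pixels is half the picture's height over the tangent of half this angle, whatever the lens; pixels are square), "cx", "cy" (the principal point, pixels), "T" (4x4, takes a point from camera to world coordinates). Camera axes: x right, y down, z forward; pixel columns grow to the right and rows downward; lengths in m; the calibration is good to about 2 mm. A picture is of the moment at which its call begins. There is no depth.
- manip.job_done(): hands the job in; it is judged then, once.
Trained networks look in a picture, given as the dict that the camera call returned (one of the last four; its "shot" number tells which), for a name from the list of things; names that differ only in an ending like _2 or _b are one class to them, and where a whole thing is asked for, a point or a joint stands for the part that bears it (a point fixed in the world has none). Each returns a list of dicts, best first, with "score" (0 to 1); they miss things now and then, are a little off and sometimes report something else, mostly with a low value. They report only what shows in the picture. A call takes as long as a camera call.
- manip.trace(picture, target): "mask" (420x560 bool, what is visible of it) and "uv" ([column, row] in pixels, amid what is visible of it).
- manip.mark_of(picture, target): "uv" ([column, row] in pixels: a listed point, or the origin of a listed thing).
The state is a dict: "t": time; "joints": joint angles; "qd": joint speeds; "joint_efforts": joint torques, N m; "eef_pos": TCP position; "tool_rot": TCP orientation; "contact_force": force on the tool from outside, world axes, zero at the start; "wrist_torque": the same for the moment, N m; "opening": finger opening in m; "gripper_force": force on a finger pad.
Only numpy, scipy, OpenCV 4.12 (cv2) and the standard library are available. Lean on these libraries where they do the work, as an engineer would, in place of code of your own. Each camera call takes 0.05 s, during which the arm holds its last target. There are 200 camera calls.

TASK

Pull the plug gauge that sits in the middle clip up out of the clip strip, lay it down flat on the bench and let go of it, then take it again so that you can turn it upright, and put it shank down into the hole of the graded block that matches its diameter (the smallest hole its shank goes into), fully home with the handle's shoulder on the block, and let go. Leave the other two gauges in their clips and do not push the loose things standing about.

Things in the scene. Friction and masses are not known exactly. Their poses are not given: they have to be found in the camera images.
- clip_strip: aluminium strip fixed to the bench: floor plate 124 x 200 mm, 8 mm thick; back wall 58 mm high above the bench along its +x edge (inner face x = +52 mm), in the way of a gripper leaning over the handles. Origin on the bench, z up. Three clips at y = -68, 0, +68 mm each hold a gauge lying on the floor plate along x, shank to -x, shoulder at x = -22 mm, handle's end 4 mm from the wall
- middle_clip (a point): middle of the handle in the middle clip, 22 mm above the bench, x = +13, y = 0 mm in the strip's frame. Each clip: sprung steel leaves 9 mm wide at both ends of the handle (x = -17, +43 mm), 43 mm high, leaning out to 24 mm either side at the floor; they overhang the handle's top edges and give way outward when it is pulled straight up with 5 to 10 N. Between them 50 mm of the handle is free for fingers
- graded_block: aluminium block fixed to the bench, 56 x 162 mm, 46 mm high, with a row of four upright holes right through it, graded in size along its y axis; each hole is 2 mm wider than its gauge and has a 1.5 mm chamfer. Origin: on the bench under its middle, z up; its -x side faces the bench's front edge, a straight line 0.39 m from the robot's axis, square to the direction (0.873, -0.488); a big case stands behind its +x side
- hole_30 (a point): centre of the mouth (at the block's top face, 46 mm above the bench) of the hole for the 30 mm shank, 32 mm across; at y = -56.5 mm in the block's frame; no gauge in the strip belongs to it
- hole_25 (a point): centre of the mouth (at the block's top face, 46 mm above the bench) of the hole for the 25 mm shank, 27 mm across; at y = -14.0 mm in the block's frame
- hole_20 (a point): centre of the mouth (at the block's top face, 46 mm above the bench) of the hole for the 20 mm shank, 22 mm across; at y = +23.5 mm in the block's frame
- hole_15 (a point): centre of the mouth (at the block's top face, 46 mm above the bench) of the hole for the 15 mm shank, 17 mm across; at y = +56.0 mm in the block's frame
- gauge_15: plug gauge with a 15 mm thick shank; its clip varies. Plain square aluminium handle 28 x 28 x 70 mm (alike on all) with a coaxial round steel shank 40 mm long, 15 mm in diameter, 3 mm chamfer at the tip; 100 to 200 g, balanced inside the handle: it lies flat on any side of it, axis 14 mm up. Origin on the axis at the shoulder (handle meets shank); +x to the handle's end (x = +70 mm), tip at x = -40 mm
- gauge_15_handle (a point): middle of the handle of the 15 mm gauge, on its axis, 35 mm from the shoulder; axes as the gauge
- gauge_20: plug gauge with a 20 mm thick shank; its clip varies. Plain square aluminium handle 28 x 28 x 70 mm (alike on all) with a coaxial round steel shank 40 mm long, 20 mm in diameter, 3 mm chamfer at the tip; 100 to 200 g, balanced inside the handle: it lies flat on any side of it, axis 14 mm up. Origin on the axis at the shoulder (handle meets shank); +x to the handle's end (x = +70 mm), tip at x = -40 mm
- gauge_20_handle (a point): middle of the handle of the 20 mm gauge, on its axis, 35 mm from the shoulder; axes as the gauge
- gauge_25: plug gauge with a 25 mm thick shank; its clip varies. Plain square aluminium handle 28 x 28 x 70 mm (alike on all) with a coaxial round steel shank 40 mm long, 25 mm in diameter, 3 mm chamfer at the tip; 100 to 200 g, balanced inside the handle: it lies flat on any side of it, axis 14 mm up. Origin on the axis at the shoulder (handle meets shank); +x to the handle's end (x = +70 mm), tip at x = -40 mm
- gauge_25_handle (a point): middle of the handle of the 25 mm gauge, on its axis, 35 mm from the shoulder; axes as the gauge
- battery_9v: loose bystander: block battery, 26 x 50 x 17 mm, near the front edge of the bench; origin under its middle
- crucible: loose bystander: white crucible, 45 mm across, 36 mm high; origin under its middle
- weighing_bottle: loose bystander: small glass bottle with stopper, 40 mm across, 48 mm high; origin under its middle
- petri_dish: loose bystander: shallow glass dish, 67 mm across, 19 mm high; origin under its middle

How it is judged:
On the way, in this order (a step that is already met when the one before it is completed fails the run):
1. a gauge is pulled out of its clip and lifted, its handle's middle over 50 mm above the bench (((distance of gauge_15 from where it was at the start of the episode above 0.03 m and height (world z) of gauge_15_handle above 0.05 m) or (distance of gauge_20 from where it was at the start of the episode above 0.03 m and height (world z) of gauge_20_handle above 0.05 m) or (distance of gauge_25 from where it was at the start of the episode above 0.03 m and height (world z) of gauge_25_handle above 0.05 m))), for 0.1 s.
2. that gauge lies flat and still, off its clip by more than 80 mm, handle's middle lower than 45 mm, with no finger touching it (((distance of gauge_15 from where it was at the start of the episode above 0.08 m and height (world z) of gauge_15_handle below 0.045 m and angle between gauge_15's own x axis and vertical between 1.35 and 1.79 rad and contact force between the fingers and gauge_15 below 0.05 N and linear speed of gauge_15 below 0.03 m/s) or (distance of gauge_20 from where it was at the start of the episode above 0.08 m and height (world z) of gauge_20_handle below 0.045 m and angle between gauge_20's own x axis and vertical between 1.35 and 1.79 rad and contact force between the fingers and gauge_20 below 0.05 N and linear speed of gauge_20 below 0.03 m/s) or (distance of gauge_25 from where it was at the start of the episode above 0.08 m and height (world z) of gauge_25_handle below 0.045 m and angle between gauge_25's own x axis and vertical between 1.35 and 1.79 rad and contact force between the fingers and gauge_25 below 0.05 N and linear speed of gauge_25 below 0.03 m/s))), for 0.2 s.
At the end, for the whole second after the job is handed in: The middle clip's gauge stands shank down in the hole of its own diameter: shoulder within 4 mm of the hole's axis and -4 to +3 mm from the block's top, lean under 0.07 rad, released, at rest; the other two gauges within 10 mm of their starts in the outer clips (((horizontal distance between gauge_15 and hole_15 below 0.004 m and z of gauge_15 in the frame of hole_15 between -0.004 and 0.003 m and angle between gauge_15's own x axis and vertical below 0.07 rad and linear speed of gauge_15 below 0.02 m/s and contact force between each of the arm, the fingers and gauge_15 below 0.05 N and distance of each of gauge_20, gauge_25 from where it was at the start of the episode below 0.01 m and distance between each of gauge_20_handle, gauge_25_handle and middle_clip above 0.045 m) or (horizontal distance between gauge_20 and hole_20 below 0.004 m and z of gauge_20 in the frame of hole_20 between -0.004 and 0.003 m and angle between gauge_20's own x axis and vertical below 0.07 rad and linear speed of gauge_20 below 0.02 m/s and contact force between each of the arm, the fingers and gauge_20 below 0.05 N and distance of each of gauge_15, gauge_25 from where it was at the start of the episode below 0.01 m and distance between each of gauge_15_handle, gauge_25_handle and middle_clip above 0.045 m) or (horizontal distance between gauge_25 and hole_25 below 0.004 m and z of gauge_25 in the frame of hole_25 between -0.004 and 0.003 m and angle between gauge_25's own x axis and vertical below 0.07 rad and linear speed of gauge_25 below 0.02 m/s and contact force between each of the arm, the fingers and gauge_25 below 0.05 N and distance of each of gauge_15, gauge_20 from where it was at the start of the episode below 0.01 m and distance between each of gauge_15_handle, gauge_20_handle and middle_clip above 0.045 m))); the robot touches nothing.
It fails at once if the battery 9v is shifted by more than 20 mm (distance of battery_9v from where it was at the start of the episode above 0.02 m).
It fails at once if the crucible is shifted by more than 20 mm (distance of crucible from where it was at the start of the episode above 0.02 m).
It fails at once if the weighing bottle is shifted by more than 20 mm (distance of weighing_bottle from where it was at the start of the episode above 0.02 m).
It fails at once if the petri dish is shifted by more than 20 mm (distance of petri_dish from where it was at the start of the episode above 0.02 m).
It fails at once if two gauges have been moved out of their clips (distance of each of gauge_15, gauge_20 from where it was at the start of the episode above 0.02 m or distance of each of gauge_15, gauge_25 from where it was at the start of the episode above 0.02 m or distance of each of gauge_20, gauge_25 from where it was at the start of the episode above 0.02 m).
It also fails if it takes over 51 s, if anything falls off the work surface, if the arm or the gripper's body presses on something with over 40 N, if the wrist force passes 120 N, or if a joint passes its speed limit or range.

## Working session

There is one attempt and no reset: what is moved stays moved. The work goes in short steps, Python scripts to look and compute and a tool call to move; the robot and the scene stay as the last step left them, time stands still between calls to the robot, and variables do not carry over. Pictures are saved under pics/ and viewed, at most 10 in all, crops included, and the job is handed in when it is done.

Besides the shell and the picture viewer there is one more tool, called after ">>>" in YAML: its name, and indented under it one key for each argument. servo_tool: Moves the arm, as the interface text tells. Shifts and turns lie within -1 to 1; 1 stands for 200 mm of shift or 45 degrees of turn. Its arguments: {"type":"object","properties":{"moves":{"type":"array"},"gripper":{"type":"number"},"grip_force":{"type":"number"}},"required":["moves"]}

```bash
mkdir -p pics; cat > h.py <<'E'
import numpy as np, cv2
from workcell import manip
def ray(f,uv):
    fl=210/np.tan(np.radians(f["fovy"])/2); T=np.array(f["T"])
    d=T[:3,:3]@np.array([(uv[0]-f["cx"])/fl,(uv[1]-f["cy"])/fl,1.0]); return T[:3,3],d/np.linalg.norm(d)
def at_z(f,uv,z):
    o,d=ray(f,uv); return o+d*(z-o[2])/d[2]
def proj(f,P):
    fl=210/np.tan(np.radians(f["fovy"])/2); T=np.array(f["T"]); c=T[:3,:3].T@(np.array(P)-T[:3,3])
    return np.array([f["cx"]+fl*c[0]/c[2],f["cy"]+fl*c[1]/c[2]])
def tri(a,ua,b,ub):
    o1,d1=ray(a,ua);o2,d2=ray(b,ub)
    s=np.linalg.lstsq(np.c_[d1,-d2],o2-o1,rcond=None)[0]; p,q=o1+s[0]*d1,o2+s[1]*d2
    return (p+q)/2,np.linalg.norm(p-q)
def save(f,n): cv2.imwrite("pics/"+n+".png",cv2.cvtColor(f["pixels"],cv2.COLOR_RGB2BGR))
E
python3 - <<'E'
from h import *
np.set_printoptions(precision=4,suppress=True)
s=manip.grab_frame("side");t=manip.grab_frame("top")
save(s,"s0");save(t,"t0")
for f in(s,t): print(f["fovy"],np.array(f["T"]).round(3).tolist())
Z=dict(clip_strip=0,middle_clip=.022,graded_block=0,hole_30=.046,hole_25=.046,hole_20=.046,hole_15=.046,gauge_15=.022,gauge_20=.022,gauge_25=.022,gauge_15_handle=.022,gauge_20_handle=.022,gauge_25_handle=.022,battery_9v=0,crucible=0,weighing_bottle=0,petri_dish=0)
for n,z in Z.items():
    a=manip.mark_of(s,n)[:1];b=manip.mark_of(t,n)[:1]
    print(n,*[(round(x[0]["score"],2),np.array(x[0]["uv"]).round(0),at_z(f,x[0]["uv"],z)[:2]) for f,x in((s,a),(t,b)) if x], tri(s,a[0]["uv"],t,b[0]["uv"]) if a and b else "")
print(manip.get_obs())
E
```

```text
56.43932011100019 [[0.979, -0.093, 0.179, 0.369], [-0.201, -0.486, 0.85, -0.952], [0.008, -0.869, -0.495, 0.489], [0.0, 0.0, 0.0, 1.0]]
57.688458750730376 [[0.023, -0.983, 0.184, 0.365], [-1.0, -0.025, -0.011, -0.203], [0.015, -0.184, -0.983, 0.943], [0.0, 0.0, 0.0, 1.0]]
clip_strip (0.88, array([302., 200.]), array([ 0.6174, -0.0819])) 
middle_clip (0.8, array([307., 190.]), array([ 0.6322, -0.0728])) (0.87, array([226., 173.]), array([ 0.6284, -0.0775])) (array([ 0.6292, -0.078 ,  0.0245]), np.float64(0.002921801094174642))
graded_block (0.84, array([290., 268.]), array([ 0.521 , -0.3526])) (0.82, array([331., 215.]), array([ 0.5327, -0.3419])) (array([ 0.5288, -0.3424, -0.0077]), np.float64(0.010499916433776499))
hole_30 (0.93, array([298., 239.]), array([ 0.5443, -0.3229])) (0.9, array([354., 234.]), array([ 0.4802, -0.3907])) (array([ 0.5003, -0.3865,  0.0896]), np.float64(0.05154888501043957))
hole_25 (0.93, array([298., 239.]), array([ 0.5443, -0.3229])) (0.9, array([354., 234.]), array([ 0.4802, -0.3907])) (array([ 0.5003, -0.3865,  0.0896]), np.float64(0.05154888501043957))

[... 2165 characters left out ...]
 -0.4281])) (0.48, array([333., 217.]), array([ 0.5283, -0.349 ])) (array([ 0.4049, -0.3797,  0.0017]), np.float64(0.25190113320294344))
{'t': 1.8, 'joints': array([-1.3686,  0.2586,  0.0215,  1.3337,  0.    ,  1.4182]), 'qd': array([ 0.001 ,  0.0005, -0.0013, -0.0003, -0.0003, -0.0019]), 'joint_efforts': array([ -0.0006, -55.5377,  34.4736,   0.0014,  -0.0002,  -0.    ]), 'eef_pos': array([ 0.1911, -0.5157,  0.2312]), 'tool_rot': array([[ 0.9377,  0.3474, -0.    ],
       [ 0.3474, -0.9377,  0.0001],
       [ 0.    , -0.0001, -1.    ]]), 'contact_force': array([-0.1663,  0.2994, -0.369 ]), 'wrist_torque': array([0.0183, 0.01  , 0.0453]), 'gripper_force': 0.0, 'opening': 0.08529145214077967}
```

View pics/s0.png

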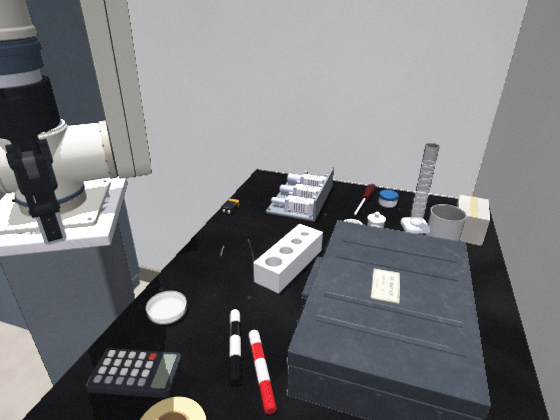

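View pics/t0.png

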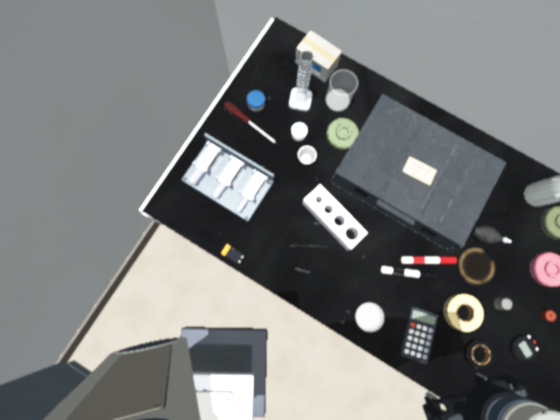

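```bash
python3 - <<'E'
from h import *
np.set_printoptions(precision=4,suppress=True)
s=manip.grab_frame("side");t=manip.grab_frame("top")
n=np.array([.873,-.488]);tt=np.array([.488,.873])
def nt(p): p=p[:2]; return np.array([p@n,p@tt])
for nm,uv,z in(("cart",(266,328),0),("cart2",(266,415),0),("cart3",(183,328),0),("e1",(142,210),0),("e2",(435,390),0),("petri",(370,317),0),("batt",(232,253),0),("caseL",(335,180),.08),("caseF",(456,244),.08)):
    p=at_z(t,uv,z); print(nm,p,nt(p))
# holes
g=cv2.cvtColor(t["pixels"],cv2.COLOR_RGB2GRAY)
m=manip.trace(t,"graded_block")[0]["mask"].astype(np.uint8)
h=cv2.morphologyEx(m,cv2.MORPH_CLOSE,np.ones((15,15)))
c=cv2.findContours(((g<110)&(cv2.erode(h,np.ones((5,5)))>0)).astype(np.uint8),cv2.RETR_EXTERNAL,cv2.CHAIN_APPROX_NONE)[0]
for k in c:
    if cv2.contourArea(k)>8:
        (u,v),r=cv2.minEnclosingCircle(k); M=cv2.moments(k); uv=(M["m10"]/M["m00"],M["m01"]/M["m00"]); print("hole",uv,r,at_z(t,uv,.046))
def crop(f,x,y,w,hh,k): return cv2.resize(f["pixels"][y:y+hh,x:x+w],None,fx=k,fy=k,interpolation=cv2.INTER_CUBIC)
A=crop(t,175,125,110,105,4);B=crop(s,255,155,90,75,4);C=crop(t,295,180,80,75,4);D=crop(s,245,215,90,80,4)
im=np.zeros((800,800,3),np.uint8)
for P,x,y in((A,0,0),(B,440,0),(C,440,320),(D,0,430)): im[y:y+P.shape[0],x:x+P.shape[1]]=P[:800-y,:800-x]
im=im[:760]; im=cv2.resize(im,(632,600))
cv2.imwrite("pics/c1.png",cv2.cvtColor(im,cv2.COLOR_RGB2BGR))
for k in("gauge_15","gauge_20","gauge_25"):
    for f in(s,t): print(k,[(round(x["score"],2),np.array(x["uv"]).round(1),at_z(f,x["uv"],.022)[:2]) for x in manip.mark_of(f,k+"_handle")])
E
```

```text
cart [ 0.2557 -0.1876  0.    ] [ 0.3148 -0.039 ]
cart2 [ 0.0646 -0.1932  0.    ] [ 0.1507 -0.1371]
cart3 [0.2515 0.0089 0.    ] [0.2152 0.1305]
e1 [0.5329 0.1307 0.    ] [0.4014 0.3742]
e2 [ 0.1254 -0.5843  0.    ] [ 0.3946 -0.4489]
petri [ 0.2863 -0.4361  0.    ] [ 0.4628 -0.241 ]
batt [ 0.4312 -0.0989  0.    ] [0.4247 0.1241]
caseL [ 0.6015 -0.3406  0.08  ] [ 0.6913 -0.0038]
caseF [ 0.4583 -0.6165  0.08  ] [ 0.7009 -0.3145]
hole (350.3837209302326, 233.86046511627907) 4.623484134674072 [ 0.4799 -0.3821  0.046 ]
hole (337.9, 221.0) 3.6056511402130127 [ 0.51   -0.3525  0.046 ]
gauge_15 [(0.66, array([297.9, 204.7]), array([ 0.5903, -0.1441])), (0.17, array([314.8, 178.8]), array([ 0.6727, -0.0099]))]
gauge_15 [(0.64, array([250.9, 187.9]), array([ 0.5915, -0.1407]))]
gauge_20 [(0.83, array([306.5, 190.4]), array([ 0.6313, -0.0738])), (0.21, array([288.5, 268.8]), array([ 0.5116, -0.3821]))]
gauge_20 [(0.82, array([229.8, 174. ]), array([ 0.6258, -0.0868])), (0.25, array([338.2, 220.5]), array([ 0.5151, -0.3573]))]
gauge_25 [(0.53, array([311.5, 180.6]), array([ 0.6605, -0.0193]))]
gauge_25 [(0.9, array([208.9, 156.2]), array([ 0.6707, -0.0322]))]
```

View pics/c1.png

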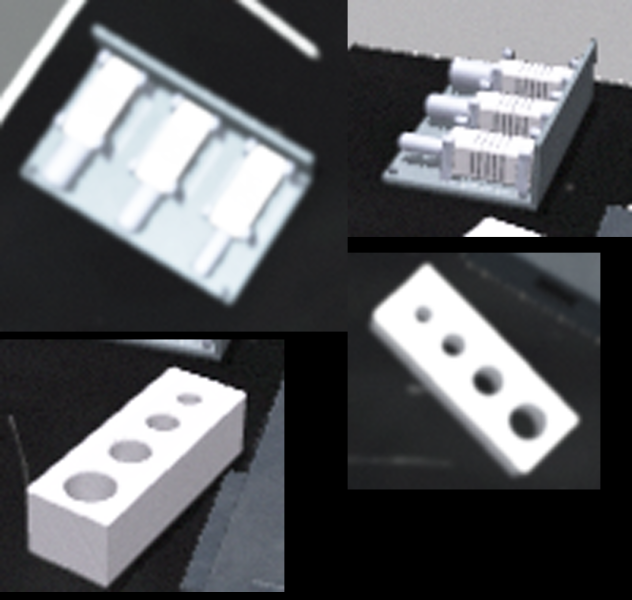

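```bash
python3 - <<'E'
from h import *
np.set_printoptions(precision=4,suppress=True)
t=manip.grab_frame("top");s=manip.grab_frame("side")
def cr(px,ox,oy,dx,dy): return (px[0]/.79-dx)/4+ox,(px[1]/.79-dy)/4+oy
k=.79
P=np.array([at_z(t,cr(p,295,180,440,320),.046)[:2] for p in((423,314),(453,345),(488,380),(528,421))])
Q=np.array([at_z(s,cr(p,245,215,0,430),.046)[:2] for p in((190,399),(163,422),(131,451),(91,486))])
y=np.array([.056,.0235,-.014,-.0565])
for X in(P,Q,(P+Q)/2):
    A=np.c_[y,np.ones(4)];c=np.linalg.lstsq(A,X,rcond=None)[0]; u=c[0]/np.linalg.norm(c[0]); ctr=X.mean(0)-u*y.mean()
    print(X.tolist(),"scale",np.linalg.norm(c[0]),"yaw x-axis",np.degrees(np.arctan2(-u[0],u[1])),"h20",ctr+u*.0235)
for a,b,z in(((22,175),(232,302),.008),((95,30),(313,160),.058),((232,302),(313,172),.008)):
    p,q=[at_z(t,cr(x,175,125,0,0),z)[:2] for x in(a,b)]; print("strip",p,q,np.degrees(np.arctan2(*(q-p)[::-1])),np.linalg.norm(q-p))
o=manip.get_obs();print(np.degrees(np.arctan2(o["tool_rot"][1,1],o["tool_rot"][0,1])))
E
```

```text
[[0.5615919740819791, -0.30686552491388763], [0.5381227412201915, -0.32975952909215134], [0.5118960033977424, -0.35621907526537955], [0.4814843909810291, -0.38612894637124323]] scale 1.0008447988924105 yaw x-axis -45.24630994263675 h20 [ 0.5384 -0.3298]
[[0.5634184738698387, -0.3068809946133826], [0.539823664881329, -0.32903276092016986], [0.5131598491208282, -0.3554478803854271], [0.4825718556971082, -0.3848145213394031]] scale 0.9984472306443664 yaw x-axis -45.96596509484148 h20 [ 0.54   -0.3293]
[[0.562505223975909, -0.3068732597636351], [0.5389732030507604, -0.3293961450061606], [0.5125279262592853, -0.3558334778254033], [0.48202812333906864, -0.3854717338553232]] scale 0.9996263015372945 yaw x-axis -45.605706004732916 h20 [ 0.5392 -0.3295]
strip [0.6098 0.0345] [ 0.5116 -0.1367] -119.85258160982589 0.19733968550004127
strip [ 0.7138 -0.0264] [ 0.6144 -0.1975] -120.14824286409913 0.19794193329278198
strip [ 0.5116 -0.1367] [ 0.6186 -0.1975] -29.61707021083177 0.12304014186981505
-69.67362564378134
```

>>> servo_tool:
  moves:
    - {"dp": [0.108,0.107,0],"yaw": 0.144}
    - {"dp": [0.108,0.107,0],"yaw": 0.144}
    - {"dp": [0.108,0.107,0],"yaw": 0.144}
    - {"dp": [0.108,0.107,0],"yaw": 0.144}
    - {"dp": [0.108,0.107,0],"yaw": 0.144}
  gripper: -0.18
  grip_force: 60

```text
t: 2.77
eef_pos: [0.2998, -0.4077, 0.2313]
tool_rot: [[0.602, 0.799, 0.0], [0.799, -0.602, -0.0], [-0.0, 0.0, -1.0]]
contact_force: [0.5, -1.3, 0.1]
opening: 0.0505
gripper_force: 0.0
```

```bash
python3 -c "
from h import *
o=manip.get_obs();print(o['joints'],o['eef_pos'],o['opening'],o['tool_rot'][:,1])"
```

```text
[-1.10274889e+00  1.83376231e-01 -7.80739652e-02  1.30917155e+00
  2.88526332e-05  1.11346284e+00] [ 0.2997767  -0.40769076  0.2313392 ] 0.05048969839182515 [ 7.98849953e-01 -6.01530318e-01  1.69375386e-04]
```

>>> servo_tool:
  moves:
    - {"dp": [0.108,0.107,0],"yaw": 0.144}
    - {"dp": [0.108,0.107,0],"yaw": 0.144}
    - {"dp": [0.108,0.107,0],"yaw": 0.144}
    - {"dp": [0.108,0.107,0],"yaw": 0.144}
    - {"dp": [0.108,0.107,0],"yaw": 0.144}
    - {"dp": [0.108,0.107,0],"yaw": 0.144}
    - {"dp": [0.108,0.107,0],"yaw": 0.144}
    - {"dp": [0.108,0.107,0],"yaw": 0.144}
    - {"dp": [0.108,0.107,0],"yaw": 0.144}
    - {"dp": [0.108,0.107,0],"yaw": 0.144}
    - {"dp": [0.108,0.107,-0.1],"yaw": 0.144}
    - {"dp": [0.108,0.107,-0.1],"yaw": 0.144}
    - {"dp": [0.108,0.107,-0.1],"yaw": 0.144}
    - {"dp": [0.108,0.107,-0.1],"yaw": 0.144}
    - {"dp": [0.108,0.107,-0.1],"yaw": 0.144}

```text
t: 4.02
eef_pos: [0.624, -0.0865, 0.1303]
tool_rot: [[-0.868, 0.496, 0.0], [0.496, 0.868, -0.0], [-0.0, 0.0, -1.0]]
contact_force: [0.4, 0.8, 0.7]
opening: 0.0503
gripper_force: 0.0
```

```bash
python3 - <<'E'
from h import *
s=manip.grab_frame("side");t=manip.grab_frame("top")
A=cv2.resize(s["pixels"][110:230,240:360],None,fx=5,fy=5,interpolation=cv2.INTER_CUBIC)
cv2.imwrite("pics/s2.png",cv2.cvtColor(A,cv2.COLOR_RGB2BGR))
o=manip.get_obs();print(o['joints'],o['eef_pos'],o['tool_rot'][:,1])
# where tool projects at grasp
for f in(s,t): print(proj(f,o['eef_pos']),proj(f,[o['eef_pos'][0],o['eef_pos'][1],.036]))
E
```

```text
[-2.68006521e-01  4.40225315e-01  2.76749134e-02  1.16327411e+00
  8.20687369e-04  2.49007387e-01] [ 0.62380652 -0.08435971  0.12718621] [ 4.94287305e-01  8.69298489e-01 -4.43786966e-04]
[306.60239063 154.45714335] [304.99981431 187.63628644]
[223.31169999 161.75967072] [228.11930158 173.17330244]
```

View pics/s2.png

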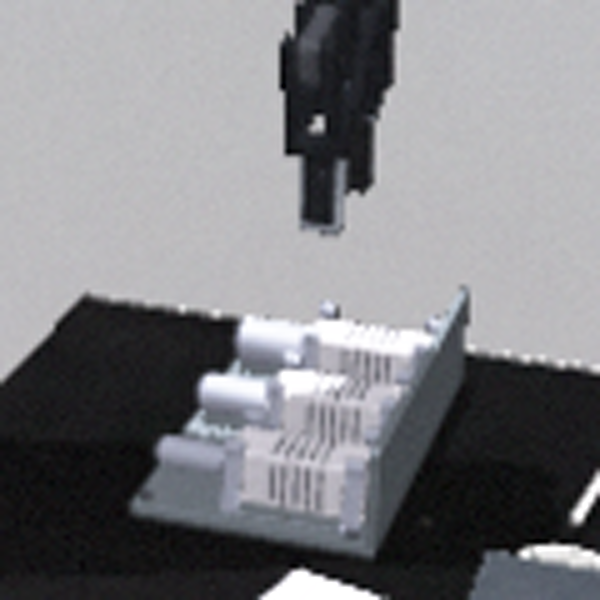

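>>> servo_tool:
  moves:
    - {"dp": [0,0,-0.1],"yaw": 0}
    - {"dp": [0,0,-0.1],"yaw": 0}
    - {"dp": [0,0,-0.1],"yaw": 0}
    - {"dp": [0,0,-0.1],"yaw": 0}
    - {"dp": [0,0,-0.1],"yaw": 0}
    - {"dp": [0,0,-0.06],"yaw": 0}
    - {"dp": [0,0,-0.015],"yaw": 0}
    - {"dp": [0,0,0],"yaw": 0}

```text
t: 4.78
eef_pos: [0.6226, -0.0881, 0.0159]
tool_rot: [[-0.865, 0.502, -0.001], [0.502, 0.865, 0.0], [0.001, -0.0, -1.0]]
contact_force: [0.2, 0.6, 0.3]
opening: 0.0506
gripper_force: 0.0
```

>>> servo_tool:
  moves:
    - {"dp": [0,0,0],"yaw": 0}
    - {"dp": [0,0,0],"yaw": 0}
    - {"dp": [0,0,0],"yaw": 0}
    - {"dp": [0,0,0],"yaw": 0}
    - {"dp": [0,0,0],"yaw": 0}
    - {"dp": [0,0,0],"yaw": 0}
  gripper: 0.6
  grip_force: 60

```text
t: 5.28
eef_pos: [0.6243, -0.0875, 0.0182]
tool_rot: [[-0.866, 0.501, 0.004], [0.501, 0.866, 0.0], [-0.003, 0.002, -1.0]]
contact_force: [1.3, 4.4, 5.8]
opening: 0.0264
gripper_force: 61.1
```

>>> servo_tool:
  moves:
    - {"dp": [0,0,0.03],"yaw": 0}
    - {"dp": [0,0,0.03],"yaw": 0}
    - {"dp": [0,0,0.05],"yaw": 0}
    - {"dp": [0,0,0.1],"yaw": 0}
    - {"dp": [0,0,0.1],"yaw": 0}
    - {"dp": [0,0,0.1],"yaw": 0}
    - {"dp": [0,0,0.1],"yaw": 0}
    - {"dp": [0,0,0.05],"yaw": 0}
    - {"dp": [0,0,0],"yaw": 0}

```text
t: 6.03
eef_pos: [0.6241, -0.0883, 0.1318]
tool_rot: [[-0.865, 0.501, 0.005], [0.501, 0.865, -0.002], [-0.005, 0.001, -1.0]]
contact_force: [0.6, 0.2, -1.4]
opening: 0.0264
gripper_force: 67.8
```

```bash
python3 - <<'E'
from h import *
s=manip.grab_frame("side");P=[]
A=cv2.resize(s["pixels"][110:230,200:360],None,fx=4,fy=4,interpolation=cv2.INTER_CUBIC)
cv2.imwrite("pics/s3.png",cv2.cvtColor(A,cv2.COLOR_RGB2BGR))
t=manip.grab_frame("top")
for f in(s,t): print([(round(x["score"],2),np.round(x["uv"],1)) for x in manip.mark_of(f,"gauge_20_handle")])
o=manip.get_obs();print(o['joints'],o['eef_pos'],o['tool_rot'][:,1],o['opening'],o['contact_force'])
E
```

```text
[(0.69, array([306.9, 149.3]))]
[(0.76, array([224.6, 161.8])), (0.56, array([228.4, 180.6]))]
[-2.73261318e-01  4.36789932e-01  2.17597443e-02  1.15767485e+00
 -1.57002581e-04  2.51680421e-01] [ 0.62240201 -0.08766875  0.12710067] [ 5.01161869e-01  8.65353331e-01 -6.27384737e-04] 0.026268812952672808 [ 0.06582431  0.99881761 -0.99383067]
```

View pics/s3.png

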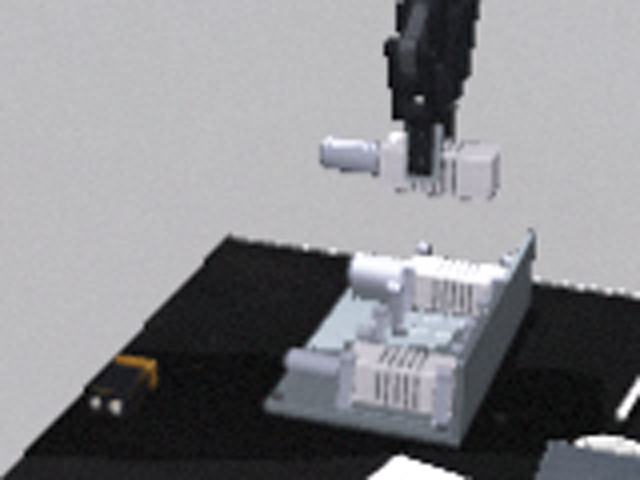

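>>> servo_tool:
  moves:
    - {"dp": [-0.125,-0.101,0],"yaw": 0}
    - {"dp": [-0.125,-0.101,0],"yaw": 0}
    - {"dp": [-0.125,-0.101,0],"yaw": 0}
    - {"dp": [-0.125,-0.101,0],"yaw": 0}
    - {"dp": [-0.125,-0.101,0],"yaw": 0}
    - {"dp": [-0.125,-0.101,0],"yaw": 0}
    - {"dp": [-0.125,-0.101,0],"yaw": 0}
    - {"dp": [-0.125,-0.101,0],"yaw": 0}
    - {"dp": [-0.125,-0.101,-0.05],"yaw": 0}
    - {"dp": [-0.125,-0.101,-0.05],"yaw": 0}
    - {"dp": [-0.125,-0.101,-0.1],"yaw": 0}
    - {"dp": [0,0,-0.1],"yaw": 0}
    - {"dp": [0,0,-0.1],"yaw": 0}
    - {"dp": [0,0,-0.1],"yaw": 0}
    - {"dp": [0,0,-0.05],"yaw": 0}
    - {"dp": [0,0,-0.02],"yaw": 0}
    - {"dp": [0,0,-0.015],"yaw": 0}
    - {"dp": [0,0,-0.01],"yaw": 0}
    - {"dp": [0,0,0],"yaw": 0}

```text
t: 7.82
eef_pos: [0.3476, -0.3094, 0.0101]
tool_rot: [[-0.866, 0.501, -0.001], [0.501, 0.866, 0.0], [0.001, -0.0, -1.0]]
contact_force: [-5.0, 4.4, 9.8]
opening: 0.0266
gripper_force: 69.3
```

```bash
python3 - <<'E'
from h import *
o=manip.get_obs();print(o['joints'],o['eef_pos'],o['opening'],o['contact_force'])
s=manip.grab_frame("side");t=manip.grab_frame("top")
A=cv2.resize(s["pixels"][180:300,150:310],None,fx=4,fy=4,interpolation=cv2.INTER_CUBIC)
cv2.imwrite("pics/s4.png",cv2.cvtColor(A,cv2.COLOR_RGB2BGR))
E
```

```text
[-9.07653302e-01  2.99740529e-01 -5.48907127e-01  7.22892755e-01
 -5.37770883e-04 -3.83054154e-01] [ 0.34758196 -0.30941417  0.01012101] 0.02656071250285362 [-5.03026405  4.36056108  9.82877294]
```

View pics/s4.png

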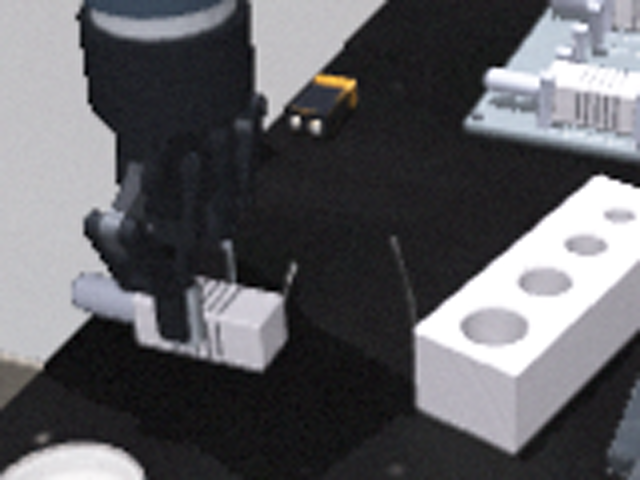

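>>> servo_tool:
  moves:
    - {"dp": [0,0,0],"yaw": 0}
    - {"dp": [0,0,0],"yaw": 0}
    - {"dp": [0,0,0],"yaw": 0}
    - {"dp": [0,0,0],"yaw": 0}
    - {"dp": [0,0,-0.01],"yaw": 0}
    - {"dp": [0,0,-0.01],"yaw": 0}
    - {"dp": [0,0,0],"yaw": 0}
    - {"dp": [0,0,0],"yaw": 0}
  gripper: -0.1

```text
t: 8.58
eef_pos: [0.348, -0.3098, 0.005]
tool_rot: [[-0.865, 0.501, -0.0], [0.501, 0.865, 0.0], [0.0, 0.0, -1.0]]
contact_force: [0.1, 0.5, 0.1]
opening: 0.0472
gripper_force: 0.0
```

```bash
python3 - <<'E'
from h import *
np.set_printoptions(precision=4,suppress=True)
o=manip.get_obs();print(o['eef_pos'],o['opening'],o['contact_force'])
s=manip.grab_frame("side");t=manip.grab_frame("top")
n=np.array([.873,-.488]);tt=np.array([.488,.873])
for k in("gauge_20","gauge_20_handle"):
  for f in(s,t):
    for x in manip.mark_of(f,k)[:2]:
        p=at_z(f,x["uv"],.014)[:2]; print(k,round(x["score"],2),np.round(x["uv"],1),p,p@n,p@tt)
# corners of handle from side crop, lower near edge
for q,z in(((137,345),0),((265,372),0),((135,295),.028),((268,315),.028),((72,275),.014)):
    p=at_z(s,(150+q[0]/4,180+q[1]/4),z)[:2]; print(p,p@n,p@tt)
e=o['eef_pos'][:2];print("tcp",e@n,e@tt)
E
```

```text
[ 0.348  -0.3098  0.005 ] 0.047177770767673884 [0.0871 0.5471 0.1203]
gauge_20 0.92 [185.9 259.4] [ 0.3208 -0.3045] 0.4286535768567466 -0.10931453837894008
gauge_20 0.68 [288.2 204.8] [ 0.5703 -0.1262] 0.5594379400557583 0.16810668766521294
gauge_20 0.78 [199.9 170.9] [ 0.6341 -0.0103] 0.5585694669711866 0.3004263031920412
gauge_20 0.58 [243.8 198.7] [ 0.5654 -0.1235] 0.5538781820626748 0.16806046625793275
gauge_20_handle 0.71 [200.8 257.1] [ 0.35   -0.3025] 0.4531732011088879 -0.09329962134711509
gauge_20_handle 0.37 [230.9 180.4] [ 0.6115 -0.0893] 0.577431703999741 0.22041407639801383
[ 0.3161 -0.3076] 0.4260618064872835 -0.11431448195778245
[ 0.3771 -0.341 ] 0.49561296750440936 -0.11363545471510232
[ 0.3181 -0.3043] 0.4261912005315712 -0.11037207400074368
[ 0.381  -0.3329] 0.49510775784693445 -0.1047266938380379
[ 0.2847 -0.2608] 0.375861477960192 -0.0887304767094377
tcp 0.4549931862363391 -0.10067666309787844
```

>>> servo_tool:
  moves:
    - {"dp": [0,0,0],"yaw": 0}
    - {"dp": [0,0,0],"yaw": 0}
    - {"dp": [0,0,0],"yaw": 0}
    - {"dp": [0,0,0],"yaw": 0}
    - {"dp": [0,0,0],"yaw": 0}
    - {"dp": [0,0,0.05],"yaw": 0}
    - {"dp": [0,0,0.05],"yaw": 0}
    - {"dp": [-0.068,0.038,0],"yaw": 0}
    - {"dp": [-0.068,0.038,0],"yaw": 0}
    - {"dp": [-0.068,0.038,0],"yaw": 0}
    - {"dp": [-0.068,0.038,0],"yaw": 0}
    - {"dp": [-0.068,0.038,0],"yaw": 0}
    - {"dp": [-0.066,0.037,0],"yaw": 0}
    - {"dp": [0,0,-0.05],"yaw": 0}
    - {"dp": [0,0,-0.04],"yaw": 0}
    - {"dp": [0,0,-0.02],"yaw": 0}
    - {"dp": [0,0,-0.02],"yaw": 0}
    - {"dp": [0,0,-0.02],"yaw": 0}
  gripper: 0.6
  grip_force: 30

```text
t: 10.38
eef_pos: [0.2651, -0.2635, -0.0047]
tool_rot: [[-0.865, 0.501, -0.004], [0.501, 0.865, 0.001], [0.004, -0.001, -1.0]]
contact_force: [-13.0, 5.9, 20.8]
opening: 0.0273
gripper_force: 36.9
```

```bash
python3 - <<'E'
from h import *
o=manip.get_obs();print(o['joints'],o['eef_pos'],o['opening'],o['contact_force'],o['gripper_force'])
s=manip.grab_frame("side")
A=cv2.resize(s["pixels"][190:310,100:260],None,fx=4,fy=4,interpolation=cv2.INTER_CUBIC)
cv2.imwrite("pics/s5.png",cv2.cvtColor(A,cv2.COLOR_RGB2BGR))
E
```

```text
[-1.0057982   0.1943156  -0.76528571  0.6142893  -0.00263709 -0.48046611] [ 0.26508737 -0.26347298 -0.00470626] 0.027257716728193264 [-12.98775887   5.93978799  20.84548958] 36.85829222202301
```

View pics/s5.png

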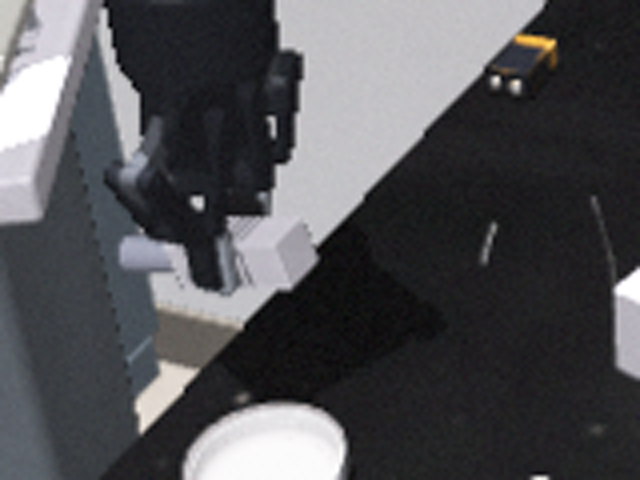

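>>> servo_tool:
  moves:
    - {"dp": [0,0,-0.02],"yaw": 0}
    - {"dp": [0,0,-0.02],"yaw": 0}
    - {"dp": [0,0,-0.02],"yaw": 0}
    - {"dp": [0,0,-0.02],"yaw": 0}
    - {"dp": [0,0,0],"yaw": 0}
  grip_force: 22

```text
t: 10.85
eef_pos: [0.2656, -0.2638, -0.0208]
tool_rot: [[-0.865, 0.501, -0.003], [0.501, 0.865, 0.001], [0.003, -0.001, -1.0]]
contact_force: [-9.1, 2.9, 12.1]
opening: 0.0275
gripper_force: 47.0
```

>>> servo_tool:
  moves:
    - {"dp": [0,0,-0.02],"yaw": 0}
    - {"dp": [0,0,-0.02],"yaw": 0}
    - {"dp": [0,0,-0.02],"yaw": 0}
    - {"dp": [0,0,0],"yaw": 0}

```text
t: 11.18
eef_pos: [0.2661, -0.2642, -0.0329]
tool_rot: [[-0.865, 0.501, -0.002], [0.501, 0.865, 0.0], [0.002, -0.001, -1.0]]
contact_force: [-5.3, 0.3, 4.5]
opening: 0.0276
gripper_force: 49.2
```

```bash
python3 - <<'E'
from h import *
o=manip.get_obs();print(o['joints'],o['eef_pos'],o['opening'],o['contact_force'],o['gripper_force'])
s=manip.grab_frame("side")
A=cv2.resize(s["pixels"][190:310,100:260],None,fx=4,fy=4,interpolation=cv2.INTER_CUBIC)
cv2.imwrite("pics/s6.png",cv2.cvtColor(A,cv2.COLOR_RGB2BGR))
E
```

```text
[-1.00559107  0.2457951  -0.80426561  0.52182919 -0.0013541  -0.4804739 ] [ 0.26610117 -0.26422458 -0.03285029] 0.027575360746863644 [-5.28617171  0.27773953  4.49549828] 49.241881370544434
```

View pics/s6.png

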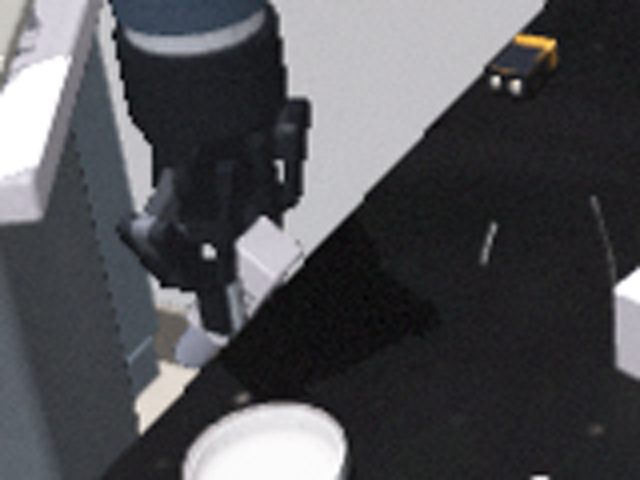

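>>> servo_tool:
  moves:
    - {"dp": [0.0115,-0.0065,-0.01],"yaw": 0}
    - {"dp": [0.0115,-0.0065,-0.01],"yaw": 0}
    - {"dp": [0.0115,-0.0065,0],"yaw": 0}
    - {"dp": [0.0115,-0.0065,0],"yaw": 0}
    - {"dp": [0,0,0],"yaw": 0}

```text
t: 11.65
eef_pos: [0.2701, -0.2662, -0.038]
tool_rot: [[-0.864, 0.503, -0.013], [0.503, 0.864, 0.005], [0.014, -0.002, -1.0]]
contact_force: [-31.5, 3.1, 7.7]
opening: 0.0275
gripper_force: 51.6
```

>>> servo_tool:
  moves:
    - {"dp": [0.006,-0.0035,0],"yaw": 0}
    - {"dp": [0.006,-0.0035,0],"yaw": 0}
    - {"dp": [0,0,0],"yaw": 0}

```text
t: 11.9
eef_pos: [0.2707, -0.2665, -0.0384]
tool_rot: [[-0.864, 0.503, -0.017], [0.503, 0.864, 0.007], [0.018, -0.003, -1.0]]
contact_force: [-38.9, 3.3, 8.0]
opening: 0.0275
gripper_force: 52.0
```

```bash
python3 - <<'E'
from h import *
o=manip.get_obs();print(o['eef_pos'],o['opening'],o['contact_force'],o['gripper_force'], o['eef_pos'][:2]@np.array([.873,-.488]))
s=manip.grab_frame("side")
A=cv2.resize(s["pixels"][190:310,100:260],None,fx=4,fy=4,interpolation=cv2.INTER_CUBIC)
cv2.imwrite("pics/s7.png",cv2.cvtColor(A,cv2.COLOR_RGB2BGR))
E
```

```text
[ 0.27069275 -0.26650032 -0.03843743] 0.027478296360082415 [-38.86165671   3.26785142   8.02497808] 51.989243030548096 0.3663669268187622
```

View pics/s7.png

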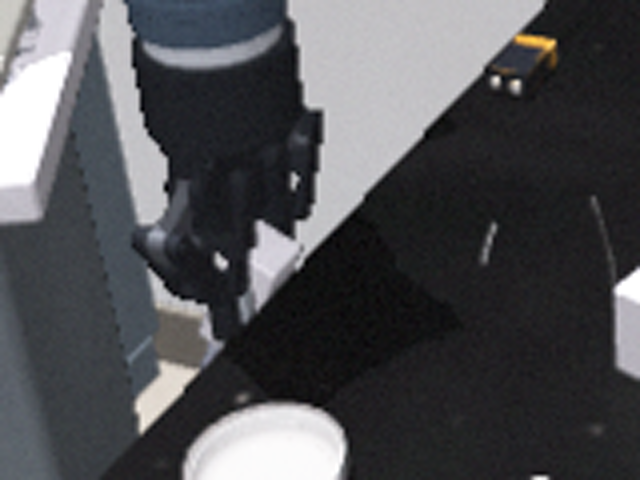

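>>> servo_tool:
  moves:
    - {"dp": [-0.02,0.0115,0],"yaw": 0}
    - {"dp": [-0.02,0.0115,0],"yaw": 0}
    - {"dp": [0,0,0.03],"yaw": 0}
    - {"dp": [0,0,0.03],"yaw": 0}
    - {"dp": [0,0,0],"yaw": 0}

```text
t: 12.37
eef_pos: [0.2713, -0.2676, -0.0235]
tool_rot: [[-0.865, 0.501, 0.002], [0.501, 0.865, -0.002], [-0.002, -0.001, -1.0]]
contact_force: [0.9, -0.3, -0.7]
opening: 0.0275
gripper_force: 50.8
```

>>> servo_tool:
  moves:
    - {"dp": [0.0115,-0.0065,0],"yaw": 0}
    - {"dp": [0.0115,-0.0065,0],"yaw": 0}
    - {"dp": [0.0115,-0.0065,0],"yaw": 0}
    - {"dp": [0,0,0],"yaw": 0}

```text
t: 12.7
eef_pos: [0.2763, -0.2699, -0.0248]
tool_rot: [[-0.865, 0.501, -0.004], [0.501, 0.865, 0.001], [0.004, -0.001, -1.0]]
contact_force: [-10.0, 2.7, 11.5]
opening: 0.0274
gripper_force: 52.7
```

>>> servo_tool:
  moves:
    - {"dp": [0.009,-0.005,0],"yaw": 0}
    - {"dp": [0.009,-0.005,0],"yaw": 0}
    - {"dp": [0,0,0],"yaw": 0}

```text
t: 12.95
eef_pos: [0.2765, -0.2699, -0.025]
tool_rot: [[-0.865, 0.502, -0.01], [0.502, 0.865, 0.003], [0.011, -0.002, -1.0]]
contact_force: [-28.4, 8.2, 28.1]
opening: 0.0275
gripper_force: 54.9
```

>>> servo_tool:
  moves:
    - {"dp": [-0.1,0.056,0],"yaw": 0}
    - {"dp": [-0.02,0.011,0.1],"yaw": 0}
    - {"dp": [0,0,0.15],"yaw": 0}
    - {"dp": [0,0,0.15],"yaw": 0}
    - {"dp": [0,0,0.15],"yaw": 0}
    - {"dp": [0,0,0.15],"yaw": 0}
    - {"dp": [0,0,0.1],"yaw": 0}
    - {"dp": [0,0,0],"yaw": 0}

```text
t: 13.62
eef_pos: [0.2583, -0.2608, 0.1388]
tool_rot: [[-0.866, 0.501, 0.003], [0.501, 0.866, -0.005], [-0.006, -0.003, -1.0]]
contact_force: [0.5, -1.0, -0.2]
opening: 0.0274
gripper_force: 50.9
```

```bash
python3 - <<'E'
from h import *
o=manip.get_obs();print(o['eef_pos'],o['opening'],o['contact_force'],o['gripper_force'])
s=manip.grab_frame("side");t=manip.grab_frame("top")
A=cv2.resize(s["pixels"][130:290,100:260],None,fx=3.5,fy=3.5,interpolation=cv2.INTER_CUBIC)
cv2.imwrite("pics/s8.png",cv2.cvtColor(A,cv2.COLOR_RGB2BGR))
e=o['eef_pos']; print(proj(s,e),proj(s,e+[0,0,-.05]))
for k in("gauge_20",): print([(round(x["score"],2),np.round(x["uv"],1)) for x in manip.mark_of(s,k)])
E
```

```text
[ 0.25832524 -0.26082859  0.13883583] 0.027376131983992864 [ 0.46090875 -0.97391789 -0.18390725] 50.90721845626831
[145.04784246 196.41881304] [149.11516936 218.99839162]
[(0.83, array([289. , 201.3])), (0.63, array([301. , 179.9])), (0.6, array([136.5, 201.5]))]
```

View pics/s8.png

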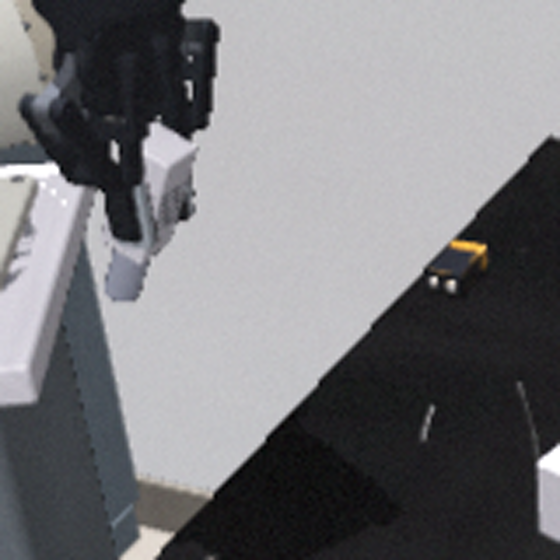

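```bash
cat >> h.py <<'E'
def fit(f,tip,end,e,axis):
    from scipy.optimize import least_squares
    a=np.array([*axis,0.]);z=np.array([0,0,1.])
    def g(p):
        th,s,h=p; d=-a*np.cos(th)-z*np.sin(th); P=e+z*.012+z*h
        return np.r_[proj(f,P+d*(.069+s))-tip,proj(f,P-d*(.041-s))-end,h*100]
    r=least_squares(g,[1.2,0,0]); return np.degrees(r.x[0]),r.x[1:],r.fun
E
python3 - <<'E'
from h import *
s=manip.grab_frame("side");o=manip.get_obs();e=o["eef_pos"]
print(e,fit(s,np.array([100+124/3.5,130+293/3.5]),np.array([100+172/3.5,130+142/3.5]),e,(.865,-.501)))
for x in manip.trace(s,"gauge_20"):
    v,u=np.nonzero(x["mask"]);print(round(x["score"],2),x["uv"],u.min(),u.max(),v.min(),v.max())
E
```

```text
[ 0.25674424 -0.25850569  0.13418719] (np.float64(63.93722087966405), array([-0.00557704,  0.00573624]), array([ 0.32393033, -0.30757111, -0.04536767,  0.33189315,  0.57362429]))
0.97 [298.8, 204.0] 272 311 196 211
0.87 [309.8, 180.6] 287 324 173 188
0.79 [142.3, 192.3] 130 155 167 217
```

>>> servo_tool:
  moves:
    - {"dp": [0.152,-0.042,0],"yaw": 0}
    - {"dp": [0.152,-0.042,0],"yaw": 0}
    - {"dp": [0.152,-0.042,0],"yaw": 0}
    - {"dp": [0.152,-0.042,0],"yaw": 0}
    - {"dp": [0.152,-0.042,0],"yaw": 0}
    - {"dp": [0.152,-0.042,0],"yaw": 0}
    - {"dp": [0.152,-0.042,0],"yaw": 0}
    - {"dp": [0.152,-0.042,0],"yaw": 0}
    - {"dp": [0.152,-0.042,0],"yaw": 0}
    - {"dp": [0.152,-0.042,0],"yaw": 0}
    - {"dp": [0,0,-0.06],"yaw": 0}
    - {"dp": [0,0,-0.06],"yaw": 0}
    - {"dp": [0,0,-0.055],"yaw": 0}
    - {"dp": [0,0,0],"yaw": 0}
    - {"dp": [0,0,0],"yaw": 0}

```text
t: 15.12
eef_pos: [0.5602, -0.3426, 0.0989]
tool_rot: [[-0.865, 0.501, -0.002], [0.501, 0.865, 0.002], [0.003, 0.0, -1.0]]
contact_force: [0.5, 0.2, -0.2]
opening: 0.0273
gripper_force: 50.9
```

```bash
cat >> h.py <<'E'
def tilt(e,axis,pr=True):
    """fit lean, axial offset and pivot shift to the gauge's masks in both pictures"""
    from scipy.optimize import least_squares
    out=[]
    for n in("side","top"):
        f=manip.grab_frame(n); c=proj(f,e+[0,0,.02]); ms=manip.trace(f,"gauge_20")
        ms=[x for x in ms if np.linalg.norm(np.array(x["uv"])-c)<25]
        if ms:
            v,u=np.nonzero(ms[0]["mask"]); out.append((f,np.c_[u,v]))
            if pr: print(n,round(ms[0]["score"],2),len(u),[u.min(),u.max(),v.min(),v.max()],"low",u[v>=v.max()-1].mean(),"tcp",c.round(1))
    return out
E
python3 - <<'E'
from h import *
o=manip.get_obs();e=o["eef_pos"];print(e,o["contact_force"],o["joints"][4:])
ax=np.array([.865,-.501,0]);z=np.array([0,0,1.])
for f,uv in tilt(e,ax):
    # predicted silhouette box for lean al
    for al in(18,22,26,30):
        a=np.radians(al);d=-ax*np.sin(a)-z*np.cos(a);P=e+z*.018;w=np.cross(d,[.501,.865,0]);q=[]
        for l,r in((.0634,.007),(.0604,.010),(-.0466,.014)):
            for k in np.linspace(0,6.28,25): q.append(proj(f,P+d*l+r*(np.cos(k)*w+np.sin(k)*np.array([.501,.865,0]))))
        q=np.array(q);t=q[:25];print(al,"tip",t.mean(0).round(1),"shankbox",q[:50].min(0).round(1),q[:50].max(0).round(1),"end",q[50:].mean(0).round(1))
    im=np.zeros((420,560),np.uint8);im[uv[:,1],uv[:,0]]=1
    if uv[:,1].max()<260:
        for v in range(uv[:,1].min(),uv[:,1].max()+1,3): r=uv[uv[:,1]==v,0];print(v,r.min() if len(r) else 0,r.max() if len(r) else 0,end="; ")
    print()
E
```

```text
[ 0.56022119 -0.34260434  0.09887913] [ 0.51174242  0.23109479 -0.22252273] [ 2.12363652e-06 -1.51532553e-01]
side 0.75 329 [np.int64(290), np.int64(325), np.int64(194), np.int64(238)] low 294.1818181818182 tcp [310.1 211.8]
18 tip [299.  237.5] shankbox [294.6 232.9] [304.2 239.9] end [319.3 193.2]
22 tip [297.  236.5] shankbox [292.8 231.8] [302.2 239. ] end [320.9 194. ]
26 tip [295.1 235.4] shankbox [291.1 230.5] [300.2 238.1] end [322.4 194.9]
30 tip [293.2 234.2] shankbox [289.5 229.2] [298.2 237.1] end [323.9 195.9]
194 319 322; 197 316 325; 200 316 324; 203 316 322; 206 316 320; 209 317 317; 212 300 300; 215 298 301; 218 296 301; 221 295 301; 224 295 304; 227 293 307; 230 291 303; 233 290 300; 236 291 298;
```

>>> servo_tool:
  moves:
    - {"dp": [0.013,-0.003,0],"yaw": 0}
    - {"dp": [0,0,-0.03],"yaw": 0}
    - {"dp": [0,0,-0.03],"yaw": 0}
    - {"dp": [0,0,-0.015],"yaw": 0}
    - {"dp": [0,0,-0.015],"yaw": 0}
    - {"dp": [0,0,0],"yaw": 0}

```text
t: 15.82
eef_pos: [0.5642, -0.3437, 0.0822]
tool_rot: [[-0.865, 0.501, 0.001], [0.501, 0.865, -0.0], [-0.001, 0.0, -1.0]]
contact_force: [4.1, 0.0, 0.2]
opening: 0.0274
gripper_force: 51.1
```

>>> servo_tool:
  moves:
    - {"dp": [-0.012,0.007,0],"yaw": 0}
    - {"dp": [-0.012,0.007,0],"yaw": 0}
    - {"dp": [-0.012,0.007,-0.005],"yaw": 0}
    - {"dp": [0,0,0],"yaw": 0}

```text
t: 16.15
eef_pos: [0.5594, -0.341, 0.0834]
tool_rot: [[-0.866, 0.501, 0.007], [0.501, 0.866, -0.004], [-0.009, 0.0, -1.0]]
contact_force: [12.6, -3.5, 5.3]
opening: 0.0278
gripper_force: 51.6
```

>>> servo_tool:
  moves:
    - {"dp": [-0.012,0.007,0],"yaw": 0}
    - {"dp": [-0.012,0.007,0],"yaw": 0}
    - {"dp": [0,0,0],"yaw": 0}

```text
t: 16.4
eef_pos: [0.5547, -0.3383, 0.0837]
tool_rot: [[-0.866, 0.501, 0.008], [0.501, 0.866, -0.004], [-0.009, 0.0, -1.0]]
contact_force: [11.8, -3.6, 6.2]
opening: 0.0278
gripper_force: 51.7
```

>>> servo_tool:
  moves:
    - {"dp": [-0.012,0.007,0],"yaw": 0}
    - {"dp": [-0.012,0.007,0],"yaw": 0}
    - {"dp": [-0.012,0.007,0],"yaw": 0}
    - {"dp": [0,0,0],"yaw": 0}

```text
t: 16.73
eef_pos: [0.5468, -0.3338, 0.0833]
tool_rot: [[-0.866, 0.501, 0.006], [0.501, 0.866, -0.004], [-0.007, 0.0, -1.0]]
contact_force: [9.9, -1.4, 5.8]
opening: 0.0275
gripper_force: 51.0
```

```bash
cat > m.py <<'E'
from h import *
o=manip.get_obs();e=o["eef_pos"];print(e,o["contact_force"])
ax=np.array([.865,-.501,0]);z=np.array([0,0,1.]);h=np.array([.5392,-.3295])
v=e[:2]-h;print("P-hole along,perp mm",1000*v@ax[:2],1000*v@[.501,.865])
for f,uv in tilt(e,ax):
    end=uv[uv[:,1]<=uv[:,1].min()+2].mean(0)
    for al in(-5,0,5,10,15,20):
        a=np.radians(al);d=-ax*np.sin(a)-z*np.cos(a);P=e+z*.018;w=np.cross(d,[.501,.865,0]);y=np.array([.501,.865,0])
        q=np.array([proj(f,P-d*.0466+i*.014*w+j*.014*y) for i in(1,-1) for j in(1,-1)])
        print(al,"shoulder",proj(f,P+d*.0234).round(1),"endbox",q.min(0).round(1),q.max(0).round(1))
    for r in range(uv[:,1].min(),uv[:,1].max()+1,2):
        c=uv[uv[:,1]==r,0]
        if len(c):print(r,c.min(),c.max(),end="; ")
    print()
E
python3 m.py
```

```text
[ 0.54682588 -0.33375125  0.08331919] [ 9.92546181 -1.35857992  5.84642265]
P-hole along,perp mm 8.726265810452922 0.1432350400864643
side 0.84 290 [np.int64(292), np.int64(314), np.int64(198), np.int64(243)] low 296.0 tcp [301.7 217.2]
-5 shoulder [302.2 228.6] endbox [291.2 192.5] [309.7 200.4]
0 shoulder [301.2 228.4] endbox [293.3 192.2] [311.8 201.2]
5 shoulder [300.2 228.2] endbox [295.5 192. ] [313.9 202.3]
10 shoulder [299.2 227.9] endbox [297.7 192.1] [315.8 203.4]
15 shoulder [298.2 227.5] endbox [299.9 192.2] [317.7 204.8]
20 shoulder [297.3 227.1] endbox [302.2 192.6] [319.5 206.2]
198 311 312; 200 309 314; 202 308 314; 204 307 313; 206 306 313; 208 306 312; 210 306 312; 212 306 311; 214 306 311; 216 306 310; 218 306 309; 220 306 309; 222 307 308; 224 306 307; 226 306 307; 228 292 306; 230 292 295; 232 293 304; 234 293 303; 236 293 302; 238 292 301; 240 292 301; 242 292 300;
```

>>> servo_tool:
  moves:
    - {"dp": [-0.012,0.007,0],"yaw": 0}
    - {"dp": [-0.012,0.007,0],"yaw": 0}
    - {"dp": [-0.011,0.007,-0.01],"yaw": 0}
    - {"dp": [0,0,-0.015],"yaw": 0}
    - {"dp": [0,0,-0.015],"yaw": 0}
    - {"dp": [0,0,0],"yaw": 0}

```text
t: 17.43
eef_pos: [0.5398, -0.3296, 0.0745]
tool_rot: [[-0.866, 0.501, 0.006], [0.501, 0.866, -0.003], [-0.006, 0.0, -1.0]]
contact_force: [10.7, -2.6, 1.4]
opening: 0.0273
gripper_force: 48.3
```

```bash
python3 m.py
```

```text
[ 0.53980991 -0.3295851   0.07445575] [10.72093678 -2.59366129  1.39880116]
P-hole along,perp mm 0.5702031210976953 0.2319518349304427
side 0.84 289 [np.int64(290), np.int64(308), np.int64(200), np.int64(243)] low 296.0 tcp [297.5 220.4]
-5 shoulder [298.  231.6] endbox [286.8 196. ] [305.3 203.9]
0 shoulder [297.  231.5] endbox [288.9 195.6] [307.4 204.8]
5 shoulder [296.  231.3] endbox [291.1 195.5] [309.4 205.8]
10 shoulder [295. 231.] endbox [293.3 195.5] [311.4 206.9]
15 shoulder [294.1 230.6] endbox [295.5 195.7] [313.2 208.3]
20 shoulder [293.1 230.1] endbox [297.7 196.1] [315.  209.7]
200 306 307; 202 305 308; 204 304 308; 206 303 308; 208 302 308; 210 302 308; 212 302 307; 214 302 307; 216 302 307; 218 301 307; 220 301 307; 222 301 307; 224 301 306; 226 301 306; 228 301 305; 230 301 305; 232 300 304; 234 290 303; 236 291 302; 238 292 301; 240 292 300; 242 293 299;
```

>>> servo_tool:
  moves:
    - {"dp": [0,0,-0.02],"yaw": 0}
    - {"dp": [0,0,-0.02],"yaw": 0}
    - {"dp": [0,0,-0.02],"yaw": 0}
    - {"dp": [0,0,0],"yaw": 0}

```text
t: 17.97
eef_pos: [0.5398, -0.3295, 0.0621]
tool_rot: [[-0.866, 0.501, 0.005], [0.501, 0.866, -0.003], [-0.006, 0.0, -1.0]]
contact_force: [8.3, -1.8, 0.3]
opening: 0.0273
gripper_force: 48.0
```

>>> servo_tool:
  moves:
    - {"dp": [0,0,-0.02],"yaw": 0}
    - {"dp": [0,0,-0.015],"yaw": 0}
    - {"dp": [0,0,0],"yaw": 0}

```text
t: 18.22
eef_pos: [0.5397, -0.3296, 0.0578]
tool_rot: [[-0.866, 0.501, 0.006], [0.501, 0.866, -0.004], [-0.008, -0.0, -1.0]]
contact_force: [2.8, 1.1, 22.2]
opening: 0.0275
gripper_force: 50.6
```

```bash
cat > m2.py <<'E'
from h import *
o=manip.get_obs();e=o["eef_pos"];print(e,o["contact_force"])
h=np.array([.5392,-.3295]);out=tilt(e,None)
for f,uv in out:
    for zz in(.110,.113,.116,.119,.122,.125):
        q=np.array([proj(f,[*(h+.014*(i*np.array([.865,-.501])+j*np.array([.501,.865]))),zz]) for i in(1,-1) for j in(1,-1)]);print(zz,q.min(0).round(1),q.max(0).round(1))
    for r in range(uv[:,1].min(),uv[:,1].max()+1,2):
        c=uv[uv[:,1]==r,0]
        if len(c):print(r,c.min(),c.max(),end="; ")
    print("bottom of handle at home",[proj(f,[*(h+.014*(i*np.array([.865,-.501])+j*np.array([.501,.865]))),.046]).round(1) for i in(1,-1) for j in(1,-1)])
E
python3 m2.py
```

```text
[ 0.53965703 -0.3295651   0.05782718] [ 2.80515599  1.14858359 22.20229358]
side 0.6 225 [np.int64(290), np.int64(308), np.int64(208), np.int64(245)] low 299.57142857142856 tcp [297.1 227.7]
0.11 [288.3 208.8] [306.4 218.3]
0.113 [288.3 207.5] [306.5 217. ]
0.116 [288.3 206.2] [306.5 215.6]
0.119 [288.4 204.8] [306.6 214.2]
0.122 [288.4 203.5] [306.7 212.8]
0.125 [288.4 202.1] [306.7 211.4]
208 305 307; 210 305 308; 212 304 308; 214 303 307; 216 302 307; 218 302 307; 220 302 307; 222 302 306; 224 301 306; 226 301 306; 228 301 306; 230 301 306; 232 301 305; 234 301 305; 236 301 306; 238 300 305; 240 299 304; 242 291 303; 244 297 302; bottom of handle at home [array([305. , 238.8]), array([301.3, 246.4]), array([291.6, 236.2]), array([287.5, 243.7])]
```

>>> servo_tool:
  moves:
    - {"dp": [0,0,0.01],"yaw": 0}
    - {"dp": [0,0,0],"yaw": 0}
    - {"dp": [0,0,0],"yaw": 0}
    - {"dp": [0,0,0],"yaw": 0}
    - {"dp": [0,0,0],"yaw": 0}
    - {"dp": [0,0,0.05],"yaw": 0}
    - {"dp": [0,0,0.1],"yaw": 0}
    - {"dp": [0,0,0.15],"yaw": 0}
    - {"dp": [0,0,0.15],"yaw": 0}
    - {"dp": [0,0,0.15],"yaw": 0}
    - {"dp": [0,0,0.15],"yaw": 0}
    - {"dp": [0,0,0.1],"yaw": 0}
    - {"dp": [-0.15,0.1,0.05],"yaw": 0}
    - {"dp": [-0.15,0.1,0],"yaw": 0}
    - {"dp": [-0.15,0.1,0],"yaw": 0}
    - {"dp": [0,0,0],"yaw": 0}
  gripper: -0.1

```text
t: 19.75
eef_pos: [0.4427, -0.2644, 0.2374]
tool_rot: [[-0.866, 0.501, -0.002], [0.501, 0.866, 0.001], [0.002, 0.0, -1.0]]
contact_force: [1.2, -0.5, 0.7]
opening: 0.0467
gripper_force: 0.0
```

```bash
python3 - <<'E'
from h import *
o=manip.get_obs();print(o["eef_pos"],o["contact_force"])
h=np.array([.5392,-.3295]);e=np.array([*h,.06])
from scipy.optimize import least_squares
for f,uv in tilt(e,None):
    m=np.zeros((420,560),np.uint8);m[uv[:,1],uv[:,0]]=1
    def sil(p):
        c=h+p[:2]; cth=np.cos(p[3]);sth=np.sin(p[3]);a=np.array([cth,sth]);b=np.array([-sth,cth])
        q=np.array([proj(f,[*(c+.014*(i*a+j*b)+k*p[4:6]),.046+p[2]+.07*k]) for i in(1,-1) for j in(1,-1) for k in(0,1)])
        s=np.zeros((840*2,560*4),np.uint8);cv2.fillConvexPoly(s,cv2.convexHull((q*4+1.5).round().astype(np.int32)),255);return cv2.resize(s,(560,420),interpolation=cv2.INTER_AREA)/255.
    best=[]
    for dz in np.arange(-.004,.0101,.002):
      for dx in(-.004,-.002,0,.002,.004):
        for ln in(-.006,-.003,0,.003,.006):
          p=[dx,0,dz,np.radians(-30),ln,0]; best.append((np.abs(sil(p)-m).sum(),round(dz,4),dx,ln))
    best.sort();print(best[:8],m.sum())
for k in("gauge_15_handle","gauge_20_handle","gauge_25_handle"):
    f=manip.grab_frame("side");print(k,[(round(x["score"],2),np.round(x["uv"],1)) for x in manip.mark_of(f,k)[:2]])
E
```

```text
[ 0.44269238 -0.26442843  0.23739954] [ 1.16984984 -0.4905779   0.69143202]
side 0.71 567 [np.int64(289), np.int64(305), np.int64(207), np.int64(243)] low 297.1666666666667 tcp [296.9 226.8]Traceback (most recent call last):
  File "<stdin>", line 15, in <module>
  File "<stdin>", line 9, in sil
ValueError: operands could not be broadcast together with shapes (2,) (0,)
```

```bash
python3 - <<'E'
from h import *
h=np.array([.5392,-.3295]);e=np.array([*h,.06])
for f,uv in tilt(e,None):
    m=np.zeros((420,560),np.uint8);m[uv[:,1],uv[:,0]]=1
    def sil(dx,dz,ln,yaw):
        a=np.array([np.cos(yaw),np.sin(yaw)]);b=np.array([-a[1],a[0]])
        q=np.array([proj(f,[*(h+[dx,0]+.014*(i*a+j*b)+k*np.array([ln,0])),.046+dz+.07*k]) for i in(1,-1) for j in(1,-1) for k in(0,1)])
        s=np.zeros((1680,2240),np.uint8);cv2.fillConvexPoly(s,cv2.convexHull((q*4+1.5).round().astype(np.int32)),255);return cv2.resize(s,(560,420),interpolation=cv2.INTER_AREA)/255.
    best=[]
    for dz in np.arange(-.004,.0101,.002):
      for dx in(-.004,-.002,0,.002,.004):
        for ln in(-.006,-.003,0,.003,.006):
          best.append((float(np.abs(sil(dx,dz,ln,np.radians(-30))-m).sum()),round(float(dz),4),dx,ln))
    best.sort();print(best[:8],m.sum())
f=manip.grab_frame("side")
for k in("gauge_15_handle","gauge_20_handle","gauge_25_handle","battery_9v","petri_dish"):
    print(k,[(round(x["score"],2),np.round(x["uv"],1)) for x in manip.mark_of(f,k)[:3]])
print(manip.get_obs()["contact_force"])
E
```

```text
side 0.76 619 [np.int64(288), np.int64(306), np.int64(206), np.int64(244)] low 297.52941176470586 tcp [296.9 226.8]
[(45.23137254901961, 0.002, 0, 0), (56.286274509803924, 0.004, 0, 0), (56.69019607843137, 0.002, 0.002, -0.003), (60.65490196078431, 0.0, 0, 0), (61.0235294117647, 0.002, -0.002, 0.003), (70.52549019607842, 0.004, -0.002, 0.003), (70.70588235294119, 0.004, 0.002, -0.003), (73.4, 0.002, 0, 0.003)] 619
gauge_15_handle [(0.84, array([298.7, 204.8])), (0.69, array([372.9, 231.6])), (0.63, array([232.1, 209.6]))]
gauge_20_handle [(0.92, array([294.5, 225.2]))]
gauge_25_handle [(0.77, array([314.4, 181.7]))]
battery_9v [(0.46, array([230.9, 208.7]))]
petri_dish [(0.65, array([168.2, 313.8]))]
[-0.35155884 -0.50148995  0.54639939]
```

>>> servo_tool:
  moves:
    - {"dp": [0.15,-0.1,0],"yaw": 0}
    - {"dp": [0.15,-0.1,0],"yaw": 0}
    - {"dp": [0.15,-0.1,0],"yaw": 0}
    - {"dp": [0,0,0],"yaw": 0}
    - {"dp": [0,0,-0.1],"yaw": 0}
    - {"dp": [0,0,-0.1],"yaw": 0}
    - {"dp": [0,0,-0.1],"yaw": 0}
    - {"dp": [0,0,-0.1],"yaw": 0}
    - {"dp": [0,0,-0.1],"yaw": 0}
    - {"dp": [0,0,-0.05],"yaw": 0}
    - {"dp": [0,0,0],"yaw": 0}
  gripper: 1

```text
t: 21.37
eef_pos: [0.5364, -0.3274, 0.124]
tool_rot: [[-0.865, 0.501, -0.003], [0.501, 0.865, 0.003], [0.004, 0.001, -1.0]]
contact_force: [0.1, 0.3, -0.2]
opening: 0.0
gripper_force: 0.0
```

>>> servo_tool:
  moves:
    - {"dp": [0,0,-0.02],"yaw": 0}
    - {"dp": [0,0,-0.01],"yaw": 0}
    - {"dp": [0,0,0],"yaw": 0}

```text
t: 21.62
eef_pos: [0.5376, -0.3285, 0.1209]
tool_rot: [[-0.865, 0.501, 0.001], [0.501, 0.865, -0.001], [-0.001, -0.0, -1.0]]
contact_force: [-0.0, 0.5, 0.7]
opening: -0.0002
gripper_force: 0.0
```

>>> servo_tool:
  moves:
    - {"dp": [0,0,-0.01],"yaw": 0}
    - {"dp": [0,0,0],"yaw": 0}

```text
t: 21.78
eef_pos: [0.5375, -0.3284, 0.1187]
tool_rot: [[-0.865, 0.501, 0.001], [0.501, 0.865, -0.0], [-0.001, -0.0, -1.0]]
contact_force: [-0.1, -0.5, 0.4]
opening: 0.0001
gripper_force: 0.0
```

>>> servo_tool:
  moves:
    - {"dp": [0,0,-0.01],"yaw": 0}
    - {"dp": [0,0,0],"yaw": 0}

```text
t: 21.95
eef_pos: [0.5373, -0.3282, 0.1162]
tool_rot: [[-0.865, 0.501, 0.0], [0.501, 0.865, -0.0], [-0.0, -0.0, -1.0]]
contact_force: [-0.0, -0.4, 0.6]
opening: -0.0002
gripper_force: 0.0
```

>>> servo_tool:
  moves:
    - {"dp": [0,0,-0.01],"yaw": 0}
    - {"dp": [0,0,0],"yaw": 0}

```text
t: 22.12
eef_pos: [0.5378, -0.3286, 0.1161]
tool_rot: [[-0.865, 0.501, 0.002], [0.501, 0.865, -0.002], [-0.003, -0.0, -1.0]]
contact_force: [-2.6, 1.6, 12.4]
opening: 0.0001
gripper_force: 6.3
```

>>> servo_tool:
  moves:
    - {"dp": [0,0,0.05],"yaw": 0}
    - {"dp": [0,0,0.1],"yaw": 0}
    - {"dp": [0,0,0.15],"yaw": 0}
    - {"dp": [0,0,0.15],"yaw": 0}
    - {"dp": [0,0,0.1],"yaw": 0}
    - {"dp": [0,0,0],"yaw": 0}
    - {"dp": [0,0,0],"yaw": 0}

```text
t: 22.7
eef_pos: [0.5378, -0.3285, 0.2258]
tool_rot: [[-0.865, 0.501, 0.002], [0.501, 0.865, -0.002], [-0.003, -0.0, -1.0]]
contact_force: [0.7, 0.4, -0.3]
opening: 0.0
gripper_force: 0.0
```

```bash
python3 -c "
from h import *
o=manip.get_obs();print(o['eef_pos'],o['contact_force'],o['t']);tilt(np.array([.5392,-.3295,.06]),None);print(manip.job_done())"
```

```text
[ 0.53776726 -0.32854592  0.22575387] [ 0.67129227  0.40889243 -0.32540305] 22.7
side 0.78 275 [np.int64(272), np.int64(310), np.int64(196), np.int64(208)] low 295.9 tcp [296.9 226.8]
the job is handed in; nothing more can be done
None
```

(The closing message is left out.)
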